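# Tip a pipette-tip box onto its feet and push it up to the stop

### The arm

A 6-joint arm with a two-finger parallel gripper is mounted at the origin on the work surface. World frame = base frame: x ahead of the robot, y to its left, z up, the work surface at z = 0. Lengths are in m, angles in rad, forces in N, time in s.
With the tool pointing down it reaches from about 0.25 to 0.725 m from the base axis. Payload 4 kg.
Tool frame: the origin (TCP) lies on the centre line of the jaws, within the pads' length; the fingertips stand 19 mm ahead of it and the grasp point (between the pads) is the TCP (manip.finger_overhang is the z of the fingertips in the tool frame, in m); z points along the fingers, y is the direction in which the jaws open and shut (so a half turn about z gives the same grasp; the last joint's range is limited). The gripper opens to 85 mm and grips with 20 to 120 N. Pads are 22 mm wide; open, the fingers measure 114 mm over their backs; the gripper's body (76 mm by 85 mm) begins 54 mm behind the grasp point. The pads swing forward as they close: fully open they stand 13 mm farther back than shut.
Start: joints at [1.306, 0.241, 0.005, 1.335, 0, 1.571], TCP at [0.131, 0.483, 0.25] pointing down, gripper open.
Joint ranges: [-2.72, 2.72], [-1.05, 1.87], [-1.09, 1.28], [-1.99, 2.15], [-1.42, 1.44], [-3.14, 3.14]. Speed limits (rad/s): [2.79, 2.79, 3.14, 3.14, 3.14, 3.14].

### API

Orientations are given as a unit quaternion [x, y, z, w].
In Python, from bench import manip gives the robot as it stands.
- The arm moves only by the shell command python3 -m jog 'ROWS'. ROWS is JSON, a list of rows, each a list of 5 numbers: the shift along the tool's x, y, z in m, then the turn about the tool's z in degrees, then the finger opening in m, from 0 to 0.0854. A call has 1 to 12 rows; each row is the pose to reach, as a shift and turn from the pose measured when the call began, along the tool's axes at that moment; what a row does not reach only later rows make up. A row lasts 1/10 s, in which the tool goes at most 50 mm and 8.59 degrees, less where a joint would pass 70% of its speed; a pose out of reach is approached as far as the arm can. A call with a gripper value outside its range is refused whole. The fingers move at their own pace and stop on an object; the grip force is fixed at half the most. Time passes only in rows, so rows that repeat a pose let the fingers close. It gives the time, the measured TCP pose, the force and the opening at its end, in the units of the state.
- manip.state(): the state, without advancing time (a new reading comes with each control period).
- manip.camera(name): name is "scene" or "top"; returns (picture, depth): 480x640x3 uint8, red, green, blue; 480x640 float32, m along the optical axis (not along the pixel's ray), 0 where there is no reading.
- manip.calibration(name): a dict with "camera_matrix" (3x3 intrinsics, pixels), "distortion" ([k1, k2, p1, p2, k3] as OpenCV has them; the pictures are not rectified), "extrinsics" (4x4, takes a point from world to camera coordinates). Camera axes: x right, y up, looking along -z (the intrinsics and any distortion apply to the point x, -y, -z); pixel columns grow to the right and rows downward; lengths in m; the calibration is good to about 2 mm. A picture is of the moment at which its call begins. calibration takes no time and is no camera call.
- manip.hand_in(): hands the job in, once; it reports no verdict.
The state is a dict: "clock": time; "qpos": joint angles; "qvel": joint speeds; "joint_torque": joint torques, N m; "tool_pos": TCP position; "tcp_rot": TCP orientation; "ft_force": force on the tool from outside, world axes, zero at the start; "ft_torque": the same for the moment, N m; "gripper_width": opening from 0.0 (shut) to 1.0 (fully open).
Only numpy, scipy, OpenCV 4.12 (cv2) and the standard library are available. Lean on these libraries where they do the work, as an engineer would, in place of code of your own. Each camera call takes 0.05 s, during which the arm holds its last target.

### The job

The grey pipette-tip box with the white lid has been left standing on end. Push it over so that it lies on its four rubber feet, lid up, then slide it along the bench until its end sits flush against the aluminium stop bar, its whole end on the bar. Only push it: do not lift or ram it, and leave everything else where it stands.

Things in the scene. Friction and masses are not known exactly. Their poses are not given: they have to be found in the camera images.
- rack: pipette-tip box, grey lower half, white lid half, loose, 0.18 to 0.37 kg: 90 mm wide (x), 62 mm from feet to lid (y), 120 mm long (z). Origin at its centre. y points out of the lid (up when it lies on its feet); four feet 4 mm proud on the -y face, included in the 62. Starts standing on its -z end (origin 60 mm up), feet side towards the stop bar within 15 degrees; lying, the origin is 31 mm up
- rack_lid (a point): middle of the lid's outer face (y = +31 mm in the box's frame; same axes). Pushed high on the lid, the box pivots on its lower edge, falls by itself past about 27 degrees and comes to lie with its +z end towards the bar, its centre some 90 mm nearer to the bar; 90 to 190 mm of clear bench then remain to the bar
- dock: aluminium stop bar fixed to the bench, 300 mm long (x), 30 mm tall, 20 mm thick, low flange behind it. Origin at bench height in the middle of the stop face; y points from the face into the bar, z up; the box comes from the -y side. When the box is home its centre is 60 mm in front of the face (y = -60 mm)
- dishes_tall: stack of six culture dishes, 90 mm across, 93 mm tall; stands beside the work on the far side. A bystander: leave it. Origin at the centre of its underside
- dishes_low: stack of three culture dishes, 90 mm across, 47 mm tall; stands beside the work on the far side. A bystander: leave it. Origin at the centre of its underside
- reagent: brown bottle, 52 mm across, 130 mm tall, standing behind the stop bar. A bystander: leave it. Origin at the centre of its underside
- jar: white jar, 48 mm across, 60 mm tall, standing behind the stop bar. A bystander: leave it. Origin at the centre of its underside
- carton: plain cardboard carton 75 x 50 x 110 mm, upright, on the robot's side of the work. A bystander: leave it. Origin at the centre of its underside
- mouse: computer mouse, 100 x 58 x 24 mm, beyond the far end of the stop bar. A bystander: leave it. Origin at the centre of its underside
- tubes: blue block of eight capped tubes, 60 x 110 mm, 65 mm tall, to the robot's right of the work. A bystander: leave it. Origin at the centre of its underside
There are look-alikes about, which are no part of the job. What is shaped like the rack but green is not meant.

How it is judged:
By the outcome, as a careful person would: the job done as asked, in the order asked, and still so for the second after the job is handed in, with the robot touching nothing.
It also fails if it takes over 48 s, if anything falls off the work surface, if the arm or the gripper's body presses on something with over 40 N, if the wrist force passes 120 N, or if a joint passes its speed limit or range.

## Working session

There is one attempt and no reset: what is moved stays moved. The work goes in short steps, Python scripts to look and compute and a shell command to move; the robot and the scene stay as the last step left them, time stands still between calls to the robot, and variables do not carry over. Pictures are saved under pics/ and viewed, and the job is handed in when it is done.

```bash
mkdir -p pics; ls; cat > h.py <<'E'
import numpy as np, cv2
from bench import manip
def grab(name,fn):
    p,d=manip.camera(name); cv2.imwrite('pics/'+fn+'.png',p[:,:,::-1]); np.save('pics/'+fn+'.npy',d); return p,d
def world(name,d):
    c=manip.calibration(name); K=np.array(c['camera_matrix']);D=np.array(c['distortion'],float);E=np.array(c['extrinsics'])
    u,v=np.meshgrid(np.arange(640.),np.arange(480.))
    n=cv2.undistortPoints(np.stack([u,v],-1).reshape(-1,1,2),K,D).reshape(480,640,2)
    P=np.stack([n[...,0]*d,-n[...,1]*d,-d],-1)
    return (P-E[:3,3])@E[:3,:3]
E
python3 - <<'E'
from h import *
for n in('scene','top'):
    p,d=grab(n,n+'0'); np.save('pics/'+n+'0w.npy',world(n,d))
print(manip.state()); print(manip.calibration('top'))
E
```

```text
pics
{'clock': 0.1, 'qpos': array([1.30599856e+00, 2.41336530e-01, 3.86698034e-03, 1.33520195e+00,
       1.03580562e-05, 1.57081249e+00]), 'qvel': array([-0.00069244, -0.00196297,  0.00372029,  0.00110133,  0.00118455,
        0.00122101]), 'joint_torque': array([-1.40027769e-04, -3.73138082e+01,  2.53010416e+01,  1.08607637e-02,
       -4.10925975e-05, -5.84979873e-06]), 'tool_pos': array([0.13071629, 0.4820649 , 0.24950556]), 'tcp_rot': array([ 1.32020363e-01,  9.91246561e-01, -9.28697403e-04, -1.28899146e-04]), 'ft_force': array([ 0.43322296, -0.32687007, -0.01652954]), 'ft_torque': array([ 0.01808971, -0.00954307, -0.01546747]), 'gripper_width': 1.0005996328908375}
{'camera_matrix': array([[477.76982309,   0.        , 317.05088792],
       [  0.        , 477.76982309, 246.7086925 ],
       [  0.        ,   0.        ,   1.        ]]), 'distortion': array([-0.066525,  0.      ,  0.      ,  0.      ,  0.      ]), 'extrinsics': array([[-0.01659491, -0.99958211, -0.02366882, -0.04299012],
       [ 0.98612535, -0.0202728 ,  0.16475983, -0.58016701],
       [-0.16517081, -0.02060625,  0.98604969, -0.98814141],
       [ 0.        ,  0.        ,  0.        ,  1.        ]])}
```

View pics/scene0.png

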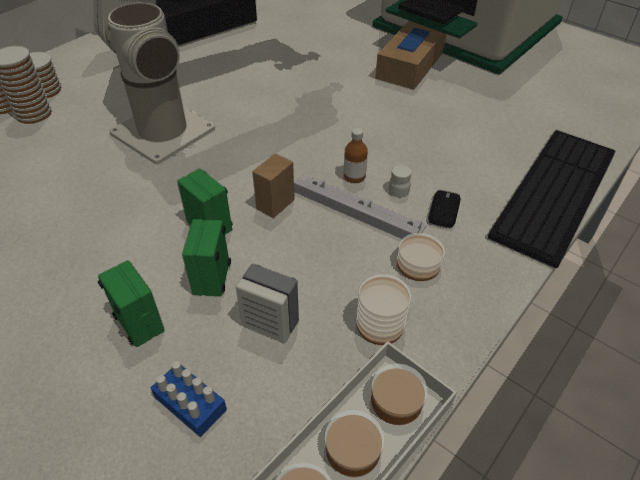

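View pics/top0.png

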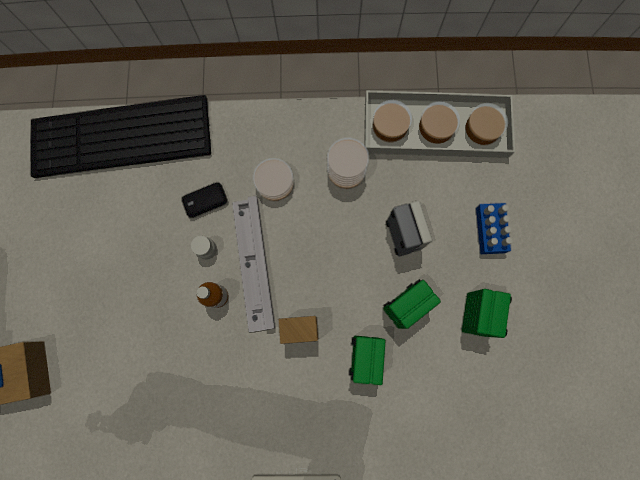

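The views show the grey box standing at top px (408,228) with its white lid facing right (-y). The bar's face is at about px (262,265), the carton at (298,330) and the dishes at (273,180) and (347,163). Next I'll measure these.

```bash
python3 - <<'E'
from h import *
W=np.load('pics/top0w.npy');p=cv2.imread('pics/top0.png')
S=np.load('pics/scene0w.npy');ps=cv2.imread('pics/scene0.png')
def reg(n,W,x0,x1,y0,y1,z0,z1):
    q=W[y0:y1,x0:x1].reshape(-1,3);q=q[(q[:,2]>z0)&(q[:,2]<z1)]
    r=cv2.minAreaRect((q[:,:2]*1000).astype(np.float32))
    print(n,len(q),'zmed',np.median(q[:,2]).round(4),'zmax',q[:,2].max().round(3),'rect',np.round(r[0],1),np.round(r[1],1),round(r[2],1)); print('   corners',cv2.boxPoints(r).round(0).tolist())
    return q
reg('bench',W,310,370,220,320,-.1,.1)
reg('rack top',W,380,440,195,262,.110,.13)
reg('rack all',W,380,440,195,262,.02,.13)
reg('bar',W,230,276,190,335,.02,.04)
reg('tall',W,322,372,135,192,.08,.11)
reg('low',W,250,297,155,203,.035,.06)
reg('carton',W,275,322,312,346,.1,.12)
reg('bottle',W,190,225,278,312,.1,.14)
reg('jar',W,188,218,233,260,.05,.07)
reg('mouse',W,180,230,180,220,.01,.03)
reg('tubes',W,472,515,198,258,.02,.08)
reg('g1',W,382,442,278,332,.05,.13)
reg('g2',W,345,388,332,388,.05,.13)
reg('g3',W,460,514,285,340,.05,.13)
reg('tray',W,360,516,88,160,.008,.08)
for (u,v) in [(395,212),(420,205),(405,240),(428,232)]: print(u,v,W[v,u].round(3))
print('scene')
reg('rack',S,236,300,262,342,.02,.13)
reg('racktop',S,236,300,262,342,.112,.13)
for i,(u,v) in enumerate([(265,300),(262,310),(288,300)]): print(S[v,u].round(3))
# lid plane fit
q=S[288:330,245:285].reshape(-1,3);q=q[(q[:,2]>.02)&(q[:,2]<.1)];c=np.median(q,0);q=q[np.linalg.norm(q-c,axis=1)<.05];u,s,vt=np.linalg.svd(q-q.mean(0),full_matrices=False);print('lid n',vt[2],q.mean(0),s)
E
```

```text
bench 5949 zmed -0.0014 zmax 0.096 rect [ 536.4 -103.1] [135.3 225.8] 88.9
   corners [[422.0, -169.0], [648.0, -173.0], [651.0, -38.0], [425.0, -33.0]]
rack top 1270 zmed 0.1182 zmax 0.124 rect [ 611.2 -247.3] [90.4 63.3] 14.6
   corners [[559.0, -228.0], [575.0, -289.0], [663.0, -267.0], [647.0, -205.0]]
rack all 1691 zmed 0.1173 zmax 0.124 rect [ 610.3 -247.5] [92.2 63.5] 14.6
   corners [[558.0, -228.0], [574.0, -290.0], [663.0, -267.0], [647.0, -205.0]]
bar 1427 zmed 0.0282 zmax 0.039 rect [558.   84.3] [ 86.2 306.1] 89.4
   corners [[405.0, 43.0], [711.0, 40.0], [711.0, 126.0], [405.0, 129.0]]
tall 1254 zmed 0.091 zmax 0.098 rect [ 765.6 -123.3] [86.8 86.3] 18.9
   corners [[711.0, -97.0], [739.0, -178.0], [821.0, -150.0], [793.0, -68.0]]
low 1225 zmed 0.0444 zmax 0.05 rect [741.2  43. ] [89.5 88.2] 56.0
   corners [[680.0, 31.0], [753.0, -19.0], [803.0, 55.0], [730.0, 105.0]]
carton 963 zmed 0.1084 zmax 0.113 rect [403.3 -14.1] [50.3 74.9] 3.4
   corners [[376.0, 22.0], [380.0, -53.0], [431.0, -50.0], [426.0, 25.0]]
bottle 163 zmed 0.1274 zmax 0.134 rect [478.9 173.7] [25.2 24
[... 1061 characters left out ...]
[788.0, -507.0], [932.0, -514.0], [949.0, -173.0], [805.0, -165.0]]
395 212 [ 0.636 -0.216  0.117]
420 205 [ 0.65  -0.267  0.117]
405 240 [ 0.577 -0.232  0.122]
428 232 [ 0.593 -0.281  0.116]
scene
rack 3454 zmed 0.1063 zmax 0.126 rect [ 611.6 -247. ] [91.5 65.5] 15.8
   corners [[559.0, -228.0], [576.0, -291.0], [664.0, -266.0], [647.0, -203.0]]
racktop 1618 zmed 0.1216 zmax 0.126 rect [ 611.6 -246.2] [90.1 65. ] 14.9
   corners [[560.0, -226.0], [576.0, -289.0], [664.0, -266.0], [647.0, -203.0]]
[ 0.632 -0.272  0.115]
[ 0.624 -0.275  0.083]
[ 0.655 -0.242  0.104]
lid n [-2.69006507e-01  9.63138030e-01  7.96612515e-04] [ 0.62529886 -0.27399487  0.06465841] [0.70853186 0.5572577  0.0298139 ]
```

```bash
python3 - <<'E'
from h import *
for n,sl in (('top',(slice(190,335),slice(228,276))),('scene',(slice(170,245),slice(290,430)))):
    W=np.load(f'pics/{n}0w.npy');q=W[sl].reshape(-1,3)
    q=q[(q[:,2]>.022)&(q[:,2]<.037)]
    # rough axis
    a=np.array([.56,.085])
    m=(np.abs(q[:,1]-(.085+ (q[:,0]-.56)*0.2))<.06)&~((np.hypot(q[:,0]-.741,q[:,1]-.043)<.052))&~((np.hypot(q[:,0]-.403,q[:,1]+.014)<.05))
    q=q[m][:,:2].astype(np.float32)
    for it in range(6):
        vx,vy,x0,y0=cv2.fitLine(q,cv2.DIST_HUBER,0,.001,.001).ravel()
        nn=np.array([-vy,vx]);nn*=np.sign(nn[1]);r=(q-[x0,y0])@nn
        q=q[np.abs(r-np.median(r))<.013]
    t=(q-[x0,y0])@[vx,vy];r=(q-[x0,y0])@nn
    print(n,len(q),'dir',vx,vy,'ang',np.degrees(np.arctan(vy/vx)),'n',nn,'face/back',np.percentile(r,[1,5,50,95,99]),'len',t.min(),t.max())
    for s in (t.min(),(t.min()+t.max())/2,t.max()): print(np.array([x0,y0])+s*np.array([vx,vy]))
E
```

```text
top 1260 dir 0.9908861 0.1347023 ang 7.741405 n [-0.1347023  0.9908861] face/back [-9.94699707e-03 -9.25841960e-03 -9.83311620e-05  9.42012188e-03
  1.04114415e-02] len -0.14624418 0.15380417
[0.4054917  0.05174742]
[0.5541486  0.07195602]
[0.70280546 0.09216462]
scene 1172 dir 0.9905141 0.13741107 ang 7.898063 n [-0.13741107  0.9905141 ] face/back [-0.00669513 -0.00554974 -0.00017331  0.01129493  0.01237584] len -0.19019823 0.11130796
[0.4051795  0.04835542]
[0.55450255 0.06907056]
[0.7038256  0.08978571]
```

```bash
python3 - <<'E'
import cv2
p=cv2.imread('pics/top0.png')[150:350,180:380];cv2.imwrite('pics/c0.png',cv2.resize(p,(600,600)))
E
```

```text
(no output)
```

View pics/c0.png

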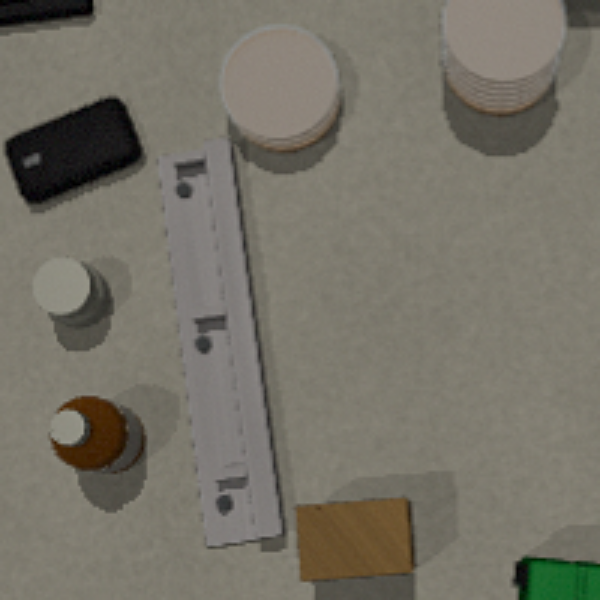

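Face normal n=(-0.136,0.991) at 7.8°, face centre ≈(0.5555,0.0615), box yaw ≈15°. Heights and sizes match the ones given. Next: the standoff behind the lid.

```bash
cat > g.py <<'E'
import sys; from h import *
from scipy.spatial.transform import Rotation as R
# args x y z yaw_of_tool_y_deg
s=manip.state(); M=R.from_quat(s['tcp_rot']).as_matrix(); t=np.array(list(map(float,sys.argv[1:4])))
yw=np.degrees(np.arctan2(M[1,1],M[0,1]))
print('t',s['clock'],'at',s['tool_pos'].round(4),'yaw',yw.round(2),'F',s['ft_force'].round(2),'q',s['qpos'].round(2),'w',round(s['gripper_width'],3))
print('shift',(M.T@(t-s['tool_pos'])).round(4),'turn',round(yw-float(sys.argv[4]),2), 'world d in tool: push dir', (M.T@np.array([-np.sin(np.radians(float(sys.argv[4]))),np.cos(np.radians(float(sys.argv[4]))),0])).round(3))
E
python3 -c "
from bench import manip;print(manip.finger_overhang)"; python3 g.py .628 -.312 .25 14.9
```

```text
0.019
t 0.1 at [0.1307 0.4821 0.2495] yaw 74.83 F [ 0.43 -0.33 -0.02] q [1.31 0.24 0.   1.34 0.   1.57] w 1.001
shift [-0.6878 -0.6362  0.0007] turn 59.93 world d in tool: push dir [ 0.501  0.865 -0.002]
```

```bash
python3 -m jog '[[-0.029,-0.027,0,2,0.05],[-0.058,-0.053,0,5,0.05],[-0.087,-0.08,0,10,0.05],[-0.115,-0.107,0,15,0.05],[-0.144,-0.133,0,20,0.05],[-0.173,-0.16,0,25,0.05],[-0.202,-0.187,0,30,0.05],[-0.231,-0.213,0,35,0.05],[-0.26,-0.24,0,40,0.05],[-0.289,-0.267,0,45,0.05],[-0.318,-0.294,0,50,0.05],[-0.347,-0.32,0,55,0.05]]'; python3 g.py .628 -.312 .25 14.9
```

```text
clock: 1.3
tool_pos: [0.3822, 0.0807, 0.2499]
tcp_rot: [0.576, 0.817, -0.001, 0.0]
ft_force: [0.9, 1.0, 0.1]
gripper_width: 0.584
t 1.3 at [0.3822 0.0807 0.2499] yaw 19.6 F [0.93 0.99 0.07] q [ 0.21  0.02 -0.25  1.3  -0.    1.44] w 0.584
shift [-4.524e-01  9.980e-02  4.000e-04] turn 4.7 world d in tool: push dir [ 0.997  0.082 -0.002]
```

```bash
python3 -m jog '[[-0.045,0.01,0,1,0.05],[-0.09,0.02,0,2,0.05],[-0.135,0.03,0,3,0.05],[-0.18,0.04,0,4,0.05],[-0.225,0.05,0,4.7,0.05],[-0.27,0.06,0,4.7,0.05],[-0.315,0.07,0,4.7,0.05],[-0.36,0.08,0,4.7,0.05],[-0.4,0.089,0,4.7,0.05],[-0.435,0.096,0,4.7,0.05],[-0.452,0.1,0,4.7,0.05],[-0.452,0.1,0,4.7,0.05]]'; python3 g.py .628 -.312 .125 14.9
```

```text
clock: 2.5
tool_pos: [0.6282, -0.3138, 0.2477]
tcp_rot: [0.61, 0.792, -0.001, -0.001]
ft_force: [-0.0, 0.7, -0.1]
gripper_width: 0.584
t 2.5 at [ 0.6282 -0.3138  0.2477] yaw 14.75 F [-0.02  0.68 -0.06] q [-0.46  0.68  0.69  1.58 -0.    0.85] w 0.584
shift [0.0018 0.0007 0.1227] turn -0.15 world d in tool: push dir [ 1.    -0.003 -0.   ]
```

```bash
python3 -m jog '[[0,0,0.02,0,0.05],[0,0,0.045,0,0.05],[0,0,0.07,0,0.05],[0,0,0.095,0,0.05],[0,0,0.115,0,0.05],[0,0,0.123,0,0.05],[0,0,0.123,0,0.05]]'; python3 - <<'E'
from h import *
grab('scene','s1')
E
```

```text
clock: 3.2
tool_pos: [0.6266, -0.3125, 0.1233]
tcp_rot: [0.61, 0.792, -0.002, -0.003]
ft_force: [-0.0, 0.3, 0.2]
gripper_width: 0.586
```

View pics/s1.png

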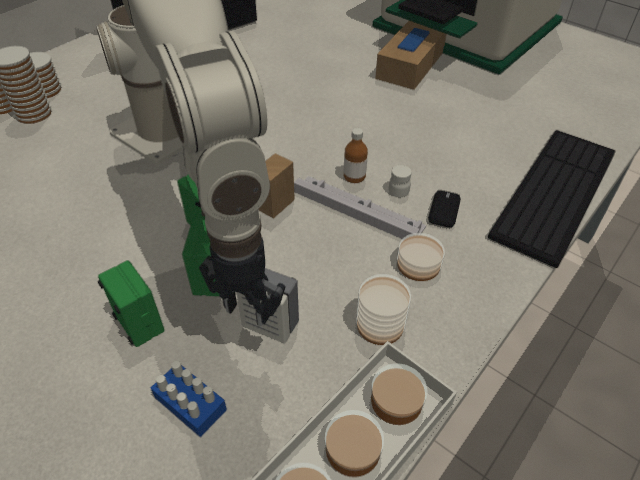

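The gripper stands just behind the lid with fingertips at about px (228,305) and (268,310), near the top of the box. Next is a slow push along tool +x.

```bash
python3 -m jog '[[0.006,0,0,0,0.05],[0.012,0,0,0,0.05],[0.016,0,0,0,0.05],[0.02,0,0,0,0.05],[0.024,0,0,0,0.05],[0.028,0,0,0,0.05],[0.032,0,0,0,0.05],[0.036,0,0,0,0.05],[0.04,0,0,0,0.05],[0.044,0,0,0,0.05],[0.048,0,0,0,0.05],[0.05,0,0,0,0.05]]'; python3 - <<'E'
from h import *
grab('scene','s2')
E
```

```text
clock: 4.45
tool_pos: [0.6146, -0.2641, 0.1248]
tcp_rot: [0.61, 0.792, -0.001, -0.002]
ft_force: [-0.6, -1.0, 0.7]
gripper_width: 0.587
```

View pics/s2.png

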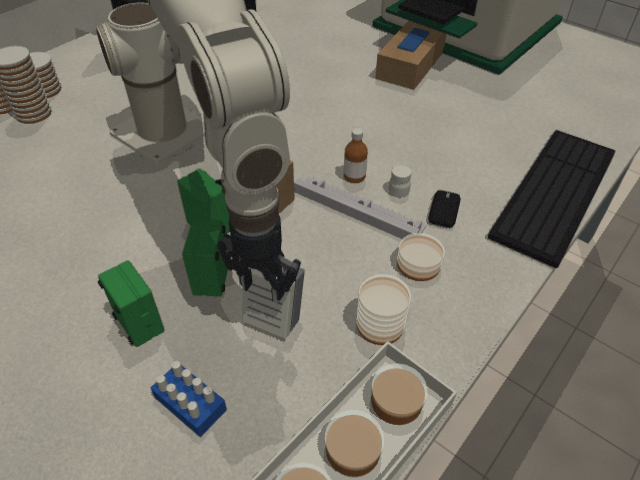

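The box is tilting about its lower edge without sliding (its base is still at px (245,325)-(290,337)). I'll continue the push.

```bash
python3 -m jog '[[0.004,0,0,0,0.05],[0.008,0,0,0,0.05],[0.012,0,0,0,0.05],[0.016,0,0,0,0.05],[0.02,0,0,0,0.05],[0.024,0,0,0,0.05],[0.028,0,0,0,0.05],[0.03,0,0,0,0.05],[0.03,0,0,0,0.05],[0.03,0,0,0,0.05],[0.03,0,0,0,0.05]]'; python3 - <<'E'
from h import *
grab('scene','s3')
E
```

```text
clock: 5.6
tool_pos: [0.6069, -0.2351, 0.1249]
tcp_rot: [0.61, 0.792, -0.001, -0.002]
ft_force: [0.0, -0.0, -0.7]
gripper_width: 0.583
```

View pics/s3.png

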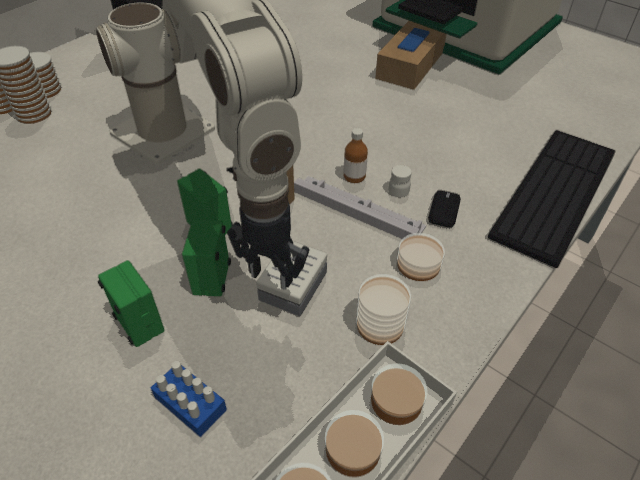

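The box has fallen and lies lid up at px (295,275). I'll back off and measure it.

```bash
python3 -m jog '[[-0.012,0,0,0,0.05],[-0.03,0,0,0,0.05],[-0.045,0,0,0,0.05],[-0.055,0,0,0,0.05],[-0.06,0,0,0,0.05],[-0.06,0,0,0,0.05]]'; cat > m.py <<'E'
from h import *
import sys
tag=sys.argv[1]
for n in ('top','scene'):
    p,d=grab(n,n+tag); W=world(n,d); w=W.reshape(-1,3)
    c=p.reshape(-1,3).astype(int)
    y0=float(sys.argv[2]); 
    m=(w[:,2]>.05)&(w[:,2]<.068)&(w[:,0]>.45)&(w[:,0]<.70)&(w[:,1]>-.24)&(w[:,1]<.09)&(np.hypot(w[:,0]-.741,w[:,1]-.043)>.06)&((c[:,1]-c[:,0])<25)
    m=m.reshape(480,640).astype(np.uint8); k,l,st,_=cv2.connectedComponentsWithStats(m); i=1+st[1:,4].argmax(); q=W[l==i]
    r=cv2.minAreaRect((q[:,:2]*1000).astype(np.float32)); print(n,len(q),'z',np.median(q[:,2]).round(4),np.round(r[0],1),np.round(r[1],1),round(r[2],2),cv2.boxPoints(r).round(0).tolist(),st[i][:4])
E
python3 m.py 4 0; python3 g.py .622 -.293 .05 14.9
```

```text
clock: 6.25
tool_pos: [0.6222, -0.2941, 0.1244]
tcp_rot: [0.611, 0.792, -0.001, -0.002]
ft_force: [-0.1, 1.0, 0.7]
gripper_width: 0.585
top 2282 z 0.0605 [ 587.5 -160.4] [ 90.6 118.6] 15.38 [[528.0, -115.0], [560.0, -230.0], [647.0, -206.0], [615.0, -91.0]] [335 215  64  54]
scene 1970 z 0.064 [ 588.8 -158.5] [ 89.9 123.4] 15.13 [[529.0, -111.0], [562.0, -230.0], [648.0, -206.0], [616.0, -87.0]] [271 239  56  63]
t 6.35 at [ 0.6221 -0.2929  0.1246] yaw 14.81 F [ 0.41 -0.1   0.09] q [-0.44  0.69  0.38  1.27 -0.    0.87] w 0.585
shift [-0.0002  0.0002  0.0746] turn -0.09 world d in tool: push dir [ 1.    -0.002  0.002]
```

View pics/top4.png

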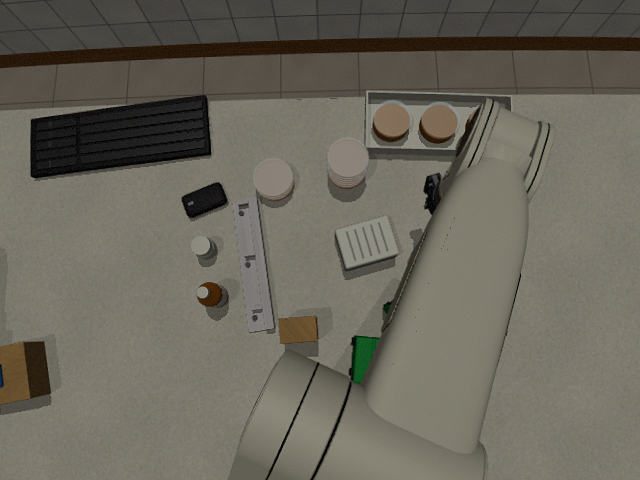

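View pics/scene4.png

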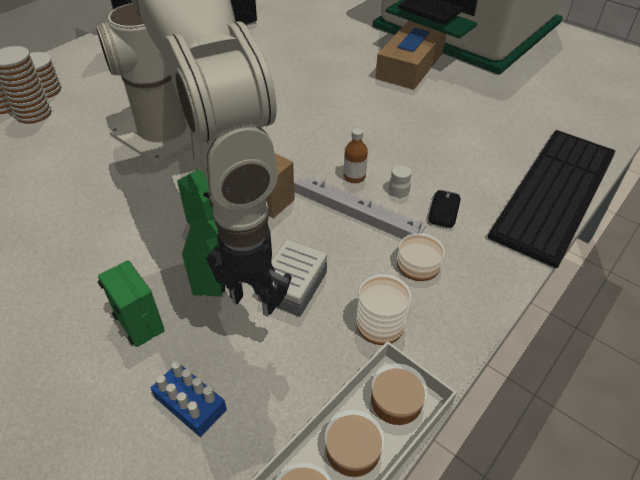

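The box lies lid up at (0.588,-0.160) with yaw 15.2° and its top at 62 mm. The bystanders have not moved. It needs about 164 mm of travel along n and a 7.4° clockwise turn. I'll descend and approach its end.

```bash
python3 -m jog '[[0,0,0.02,0,0.05],[0,0,0.045,0,0.05],[0,0,0.07,0,0.05],[0,0,0.084,0,0.05],[0.005,0,0.085,0,0.05],[0.02,0,0.085,0,0.05],[0.035,0,0.085,0,0.05],[0.045,0,0.085,0,0.05],[0.052,0,0.085,0,0.05],[0.055,0,0.085,0,0.05],[0.055,0,0.085,0,0.05]]';  python3 g.py .5718 -.0574 .04 7.8; python3 m.py 5 0
```

```text
clock: 7.45
tool_pos: [0.6079, -0.2395, 0.0402]
tcp_rot: [0.61, 0.793, -0.001, -0.002]
ft_force: [-0.9, -0.4, 0.5]
gripper_width: 0.582
t 7.45 at [ 0.6079 -0.2395  0.0402] yaw 14.84 F [-0.87 -0.36  0.46] q [-0.37  0.69  0.15  1.03 -0.    0.94] w 0.582
shift [0.1852 0.0117 0.0004] turn 7.04 world d in tool: push dir [0.992 0.123 0.001]
top 1904 z 0.0606 [ 587.7 -160.3] [ 90.4 118.7] 15.43 [[528.0, -115.0], [560.0, -229.0], [647.0, -205.0], [615.0, -91.0]] [335 215  56  54]
scene 1146 z 0.0642 [ 588.4 -145.9] [84.2 94.9] 15.01 [[535.0, -111.0], [560.0, -203.0], [641.0, -181.0], [617.0, -89.0]] [288 239  39  54]
```

View pics/scene5.png

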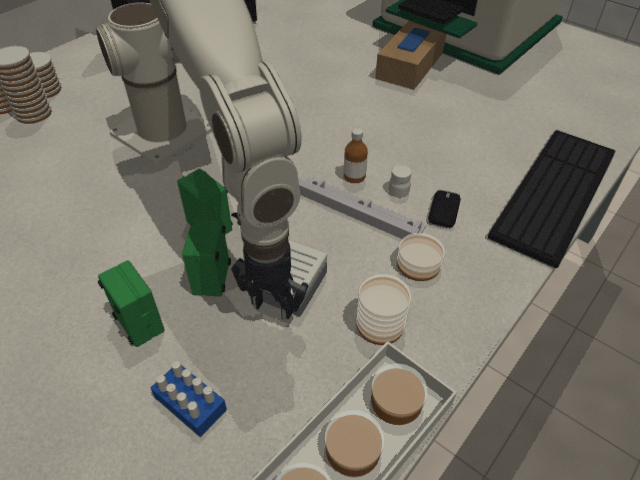

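The fingers are lowered about 11 mm behind the box's end, and the box hasn't moved. Next I'll push gently and turn to the bar's angle on the way.

```bash
python3 -m jog '[[0.004,0,0,0,0.05],[0.008,0,0,0,0.05],[0.012,0,0,0,0.05],[0.018,0.001,0,0.5,0.05],[0.025,0.001,0,1.2,0.05],[0.032,0.002,0,2,0.05],[0.039,0.002,0,3,0.05],[0.046,0.003,0,4,0.05],[0.053,0.003,0,5,0.05],[0.06,0.003,0,6,0.05],[0.067,0.004,0,7,0.05],[0.072,0.004,0,7,0.05]]';  python3 g.py .5733 -.068 .04 7.8; python3 m.py 6 0
```

```text
clock: 8.75
tool_pos: [0.5934, -0.1687, 0.04]
tcp_rot: [0.657, 0.753, -0.001, -0.002]
ft_force: [0.2, -2.3, -0.3]
gripper_width: 0.584
t 8.75 at [ 0.5934 -0.1687  0.04  ] yaw 7.79 F [ 0.19 -2.34 -0.29] q [-0.28  0.63  0.03  0.98 -0.    1.16] w 0.584
shift [ 1.025e-01 -6.300e-03  1.000e-04] turn -0.01 world d in tool: push dir [ 1.    -0.     0.001]
top 1255 z 0.0605 [583.1 -85.6] [90.4 93.5] 7.65 [[532.0, -45.0], [544.0, -138.0], [634.0, -126.0], [622.0, -33.0]] [308 221  43  47]
scene 995 z 0.0643 [586.  -81.9] [85.5 95.4] 7.37 [[538.0, -40.0], [550.0, -135.0], [635.0, -124.0], [622.0, -29.0]] [311 220  38  52]
```

View pics/top6.png

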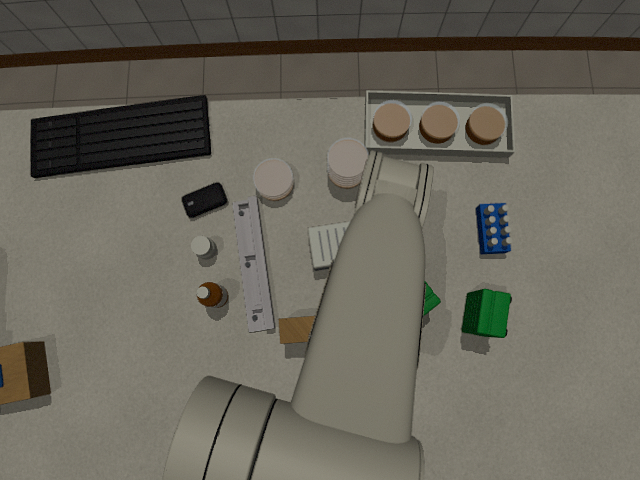

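The box yaw is 7.5°, matching the bar, with a gap of about 100 mm and centred on the bar. I'll go straight on, stopping short.

```bash
python3 -m jog '[[0.006,0,0,0,0.05],[0.014,0,0,0,0.05],[0.022,0,0,0,0.05],[0.03,0,0,0,0.05],[0.038,0,0,0,0.05],[0.046,0,0,0,0.05],[0.054,0,0,0,0.05],[0.062,0,0,0,0.05],[0.07,0,0,0,0.05],[0.077,0,0,0,0.05],[0.083,0,0,0,0.05],[0.086,0,0,0,0.05]]';  python3 g.py .5733 -.068 .04 7.8; python3 m.py 7 0
```

```text
clock: 10.05
tool_pos: [0.5815, -0.0825, 0.0403]
tcp_rot: [0.657, 0.754, -0.001, -0.002]
ft_force: [0.4, -2.0, -0.3]
gripper_width: 0.585
t 10.05 at [ 0.5815 -0.0825  0.0403] yaw 7.89 F [ 0.37 -1.98 -0.27] q [-0.14  0.58 -0.06  0.94  0.    1.29] w 0.585
shift [ 0.0155 -0.0061  0.0003] turn 0.09 world d in tool: push dir [1.    0.002 0.001]
top 400 z 0.0606 [577.2  41.8] [40.3 96.7] 68.34 [[525.0, 41.0], [615.0, 5.0], [630.0, 43.0], [540.0, 78.0]] [268 230  22  43]
scene 718 z 0.0642 [578.8   6.9] [75.1 91.9] 8.1 [[535.0, 47.0], [548.0, -44.0], [622.0, -33.0], [609.0, 58.0]] [337 197  33  45]
```

View pics/scene7.png

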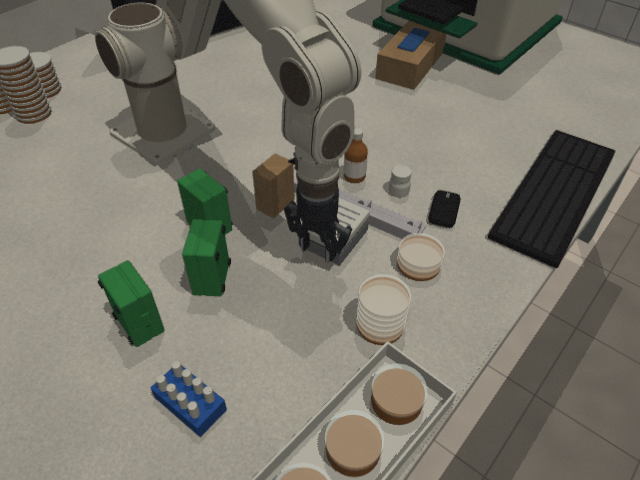

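The gap is about 13 mm. I'll creep in while watching the force.

```bash
python3 -m jog '[[0.002,0,0,0,0.05],[0.004,0,0,0,0.05],[0.006,0,0,0,0.05],[0.008,0,0,0,0.05],[0.01,0,0,0,0.05],[0.011,0,0,0,0.05],[0.012,0,0,0,0.05]]'; python3 -m jog '[[0.001,0,0,0,0.05],[0.002,0,0,0,0.05]]'
```

```text
clock: 10.85
tool_pos: [0.5796, -0.0703, 0.0402]
tcp_rot: [0.657, 0.754, -0.001, -0.002]
ft_force: [1.3, -2.0, 0.2]
gripper_width: 0.587
clock: 11.05
tool_pos: [0.5794, -0.0682, 0.0401]
tcp_rot: [0.657, 0.754, -0.001, -0.002]
ft_force: [0.7, -1.9, 0.4]
gripper_width: 0.585
```

```bash
python3 -m jog '[[0.001,0,0,0,0.05],[0.002,0,0,0,0.05]]'; python3 - <<'E'
from bench import manip; print(manip.state()['ft_force'])
E
python3 m.py 8 0; python3 -c "
import cv2;cv2.imwrite('pics/c8.png',cv2.resize(cv2.imread('pics/scene8.png')[160:280,270:430],(800,600)))"
```

```text
clock: 11.25
tool_pos: [0.579, -0.0663, 0.0401]
tcp_rot: [0.657, 0.754, -0.001, -0.002]
ft_force: [-0.8, -4.1, 0.8]
gripper_width: 0.585
[-0.83131801 -4.07714739  0.84923264]
top 264 z 0.06 [582.9  59.2] [32.2 74.8] 66.76 [[542.0, 59.0], [611.0, 30.0], [624.0, 59.0], [555.0, 89.0]] [261 232  18  33]
scene 675 z 0.0641 [578.8  20.7] [72.1 94.3] 9.68 [[535.0, 61.0], [551.0, -32.0], [622.0, -20.0], [606.0, 73.0]] [341 193  32  45]
```

View pics/c8.png

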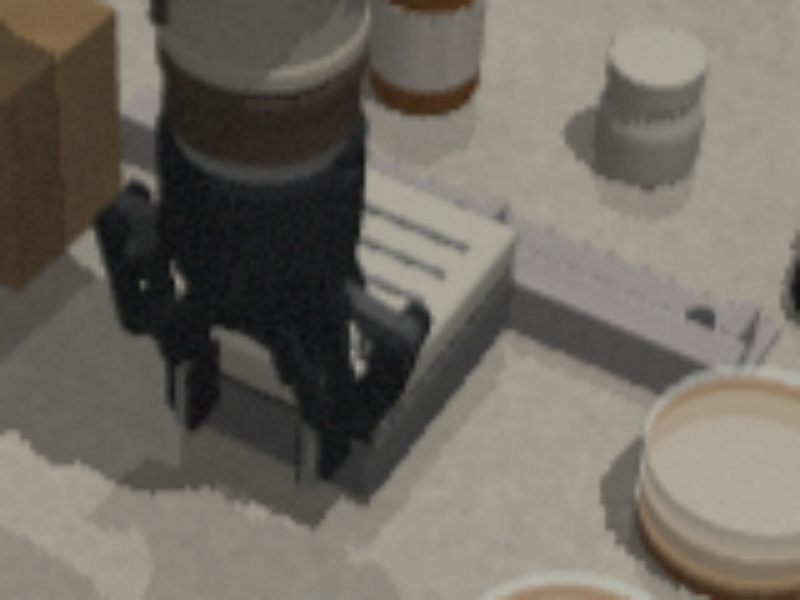

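The box's front corner is at the bar face (crop px (512,290)) and the force is beginning to rise. A little more to seat it.

```bash
python3 -m jog '[[0.001,0,0,0,0.05],[0.001,0,0,0,0.05]]';python3 -m jog '[[0.001,0,0,0,0.05],[0.001,0,0,0,0.05]]'
```

```text
clock: 11.55
tool_pos: [0.5789, -0.0663, 0.0402]
tcp_rot: [0.657, 0.754, -0.002, -0.002]
ft_force: [-0.1, -5.4, -0.4]
gripper_width: 0.586
clock: 11.75
tool_pos: [0.5788, -0.0663, 0.0402]
tcp_rot: [0.657, 0.754, -0.002, -0.001]
ft_force: [0.4, -5.9, -0.8]
gripper_width: 0.586
```

```bash
python3 -m jog '[[0.001,0,0,0,0.05],[0.002,0,0,0,0.05],[0.003,0,0,0,0.05],[0.003,0,0,0,0.05]]'
```

```text
clock: 12.15
tool_pos: [0.5788, -0.0662, 0.0406]
tcp_rot: [0.658, 0.753, -0.004, 0.001]
ft_force: [-0.0, -10.5, 1.3]
gripper_width: 0.589
```

The box is seated: 10 N of push and no advance. I'll back straight off, raise, swing aside and check.

```bash
python3 -m jog '[[-0.003,0,0,0,0.05],[-0.01,0,0,0,0.05],[-0.03,0,0,0,0.05],[-0.05,0,0,0,0.05],[-0.06,0,-0.02,0,0.05],[-0.06,0,-0.06,0,0.05],[-0.06,0,-0.1,0,0.05],[-0.06,0,-0.14,0,0.05],[-0.1,0,-0.17,0,0.05],[-0.14,0,-0.19,0,0.05],[-0.18,0,-0.2,0,0.05],[-0.2,0,-0.2,0,0.05]]'; python3 - <<'E'
from h import *
n0=np.array([-.136,.9907]);e=np.array([.9907,.136]);f=np.array([.5555,.0615])
for n in('top','scene'):
    p,d=grab(n,n+'9'); W=world(n,d);w=W.reshape(-1,3);c=p.reshape(-1,3).astype(int)
    m=(w[:,2]>.052)&(w[:,2]<.07)&(w[:,0]>.5)&(w[:,0]<.66)&(w[:,1]>-.12)&(w[:,1]<.1)
    q=w[m]; r=cv2.minAreaRect((q[:,:2]*1000).astype(np.float32)); ctr=np.array(r[0])/1000
    print(n,len(q),np.median(q[:,2]),r,'bar frame',(ctr-f)@e,(ctr-f)@n0)
E
python3 -c "
import cv2
cv2.imwrite('pics/c9.png',cv2.resize(cv2.imread('pics/top9.png')[180:330,220:370],(600,600),interpolation=cv2.INTER_CUBIC))
cv2.imwrite('pics/d9.png',cv2.resize(cv2.imread('pics/scene9.png')[150:300,250:450],(800,600),interpolation=cv2.INTER_CUBIC))"
```

```text
clock: 13.35
tool_pos: [0.6073, -0.2659, 0.2445]
tcp_rot: [0.659, 0.752, -0.003, 0.003]
ft_force: [0.7, -0.1, 0.3]
gripper_width: 0.585
top 2306 0.06051609139883443 ((570.212158203125, 3.76104736328125), (90.69203186035156, 120.2287826538086), 7.658819675445557) bar frame 0.006722837573242179 -0.059202833892822264
scene 2054 0.06411158325290486 ((571.2598876953125, 5.3776702880859375), (91.36393737792969, 123.92469787597656), 7.82500696182251) bar frame 0.007980683898925839 -0.05774373677215577
```

View pics/c9.png

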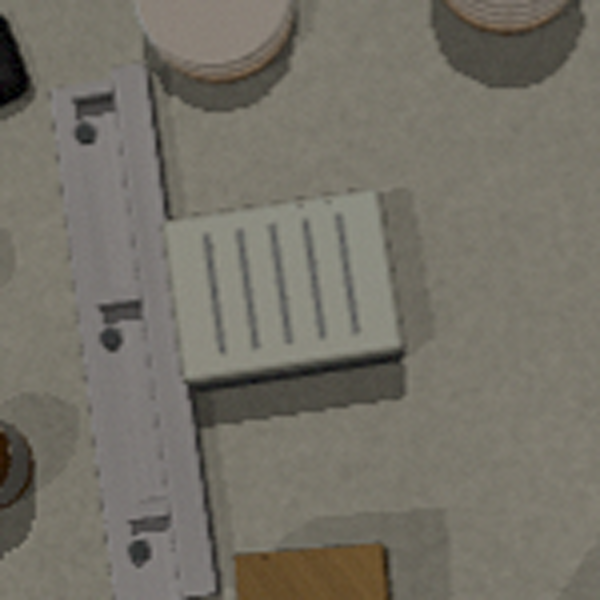

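View pics/d9.png

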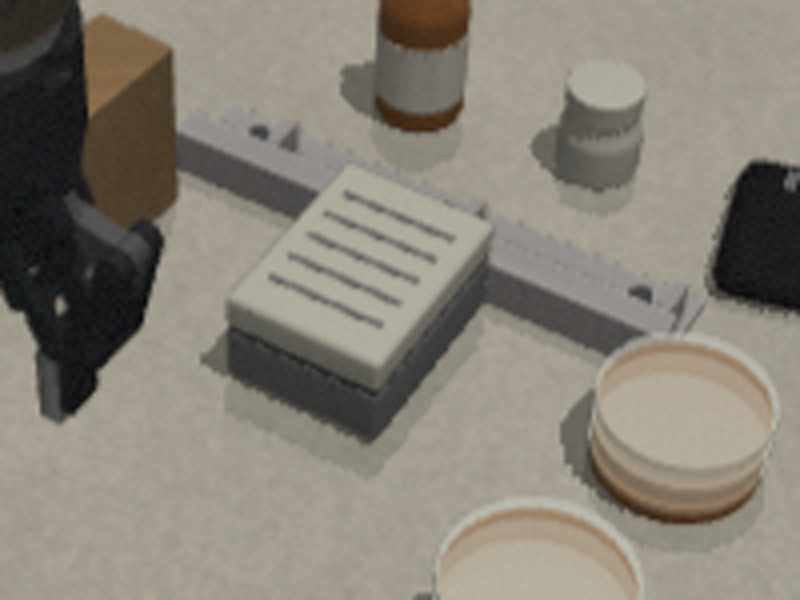

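The box lies lid up with its end on the bar along its full width (top crop edge (168,220)-(188,382)), and its centre is about 59 mm from the face. The tool is clear of everything. Handing in.

```bash
python3 -c "
from bench import manip;print(manip.state()['qvel'].round(3));print(manip.hand_in())"
```

```text
[ 0.048 -0.014 -0.058  0.002  0.024  0.019]
the job is handed in; nothing more can be done
None
```

I pushed the grey box over from high on its lid so it fell onto its feet, then slid it to the stop bar with two fingers, turning it about 7° to match the bar's angle. I pressed until about 10 N gave no further advance, then backed off and handed in at about 13.5 s.

**Position:** After release, the two cameras put the box centre 59 mm and 58 mm from the bar face (60 mm nominal, within the 2 mm calibration). It sits 7–8 mm off the bar's middle, so its whole end is on the bar.

**Alignment and height:** Its yaw is 7.7–7.8° against 7.7–7.9° for the bar, and its top is 60.5–64 mm high with the lid up.

**Surroundings:** In the views I looked at, none of the other objects seemed to have moved, though I did not measure them again at the end. The tool stood well clear and touched nothing.

No check failed. The only disagreement was the few millimetres between the two cameras. The arm still had a slight residual motion (under 0.06 rad/s) at hand-in.

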